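Unstack the gel pots into the station trays

ROBOT

A 6-joint arm with a two-finger parallel gripper is mounted at the origin on the work surface. World frame = base frame: x ahead of the robot, y to its left, z up, the work surface at z = 0. Lengths are in m, angles in degrees, forces in N, time in s.
With the tool pointing down it reaches from about 0.35 to 0.875 m from the base axis. Payload 4.2 kg.
Tool frame: the origin (TCP) lies midway between the tips of the shut fingers; the grasp point (between the pads) lies 19 mm behind it (r.pinch_z is the distance from the TCP to the grasp point, in m); z points along the fingers, y is the line along which they close (so a half turn about z gives the same grasp; the last joint's range is limited). The gripper opens to 87 mm and grips with 3 to 60 N. Pads are 19 mm wide; open, the fingers measure 117 mm over their backs; the gripper's body (75 mm by 190 mm) begins 51 mm behind the grasp point.
Start: joints at [83.915, 22.042, 0.453, 0, -68.411, -14.817], TCP at [0.223, 0.584, 0.223] pointing down, gripper open.
Joint ranges: [-179.83, 179.83], [-69.29, 118.12], [-61.27, 80.66], [-181.25, 117.63], [-171.15, -9.14], [-177.46, 177.46]. Speed limits (degrees/s): [159.86, 159.86, 180, 180, 180, 180].

INTERFACE

Orientations are given as a 3x3 rotation matrix whose columns are the frame's x, y, z axes.
In Python, from station import r, imaging, models gives the robot as it stands. The module is installed in compiled form; this text tells all that it offers.
- The arm moves only by the tool apply_moves, never from a script. Its argument "moves" is a list of rows, each a list of 2 entries, a list of its own where there are three numbers: the shift along the tool's x, y, z in m, then the turn about the tool's z in degrees. A call has 1 to 5 rows; each row shifts and turns the commanded pose from where the row before left it, along the tool's axes as they then stand; what a row does not reach is not made up. A row lasts 1/12 s, in which the tool goes at most 41.7 mm and 7.16 degrees, less where a joint would pass 70% of its speed; a pose out of reach is approached as far as the arm can. A call is refused whole if a number of a shift passes 0.0417 or a number of a turn 7.16, either way. A call with a gripper value outside its range is refused whole. "hand" is the finger opening in m, from 0 to 0.087, set as the call begins (left out, the last holds). The fingers move at their own pace and stop on an object; the grip force is fixed at half the most. Time passes only in rows, so rows that do not move let the fingers close. It gives the time, the measured TCP pose, the force, the opening and the grip force at its end, in the units of the state.
- r.sense(): the state, without advancing time (a new reading comes with each control period).
- imaging.capture(name): name is "scene" or "side" or "wrist"; returns a dict with "frame" (384x512x3 uint8, blue, green, red), "intrinsics" (3x3 intrinsics, pixels), "eye" and "orientation" of the camera in the world. Camera axes: x right, y down, z forward; pixel columns grow to the right and rows downward; lengths in m; the calibration is good to about 2 mm. A picture is of the moment at which its call begins. There is no depth.
- r.finish_job(): hands the job in; it is judged then, once.
Trained networks look in a picture, given as the dict that the camera call returned (one of the last four; its "shot" number tells which), for a name from the list of things; names that differ only in an ending like _2 or _b are one class to them, and where a whole thing is asked for, a point or a joint stands for the part that bears it (a point fixed in the world has none). Each returns a list of dicts, best first, with "confidence" (0 to 1); they miss things now and then, are a little off and sometimes report something else, mostly with a low value. They report only what shows in the picture. A call takes as long as a camera call. They do not tell look-alikes from the thing itself.
- models.cut_out(picture, target): "region" (384x512 bool, what is visible of it) and "extent" ([left, top, width, height] as shares, 0 to 1, of the picture: columns of its width, rows of its height, round what is visible of it).
- models.place_of(picture, target): "at" ([column, row] as shares, 0 to 1, of the picture: columns of its width, rows of its height: a listed point, or the origin of a listed thing).
The state is a dict: "time_s": time; "joints": joint angles; "joint_velocities": joint speeds; "effort": joint torques, N m; "tcp_pos": TCP position; "ee_rot": TCP orientation; "wrist_force": force on the tool from outside, world axes, zero at the start; "moment": the same for the moment, N m; "gripper_width": opening from 0.0 (shut) to 1.0 (fully open); "gripper_force": force on a finger pad.
Only numpy, scipy, OpenCV 4.12 (cv2) and the standard library are available. Lean on these libraries where they do the work, as an engineer would, in place of code of your own. Each camera call takes 0.05 s, during which the arm holds its last target. There are 200 camera calls.

TASK

Lay out this nail station: take the stack of gel pots and the nail-tip case apart and set each thing down flat in the pink tray of its own size, the small pot in the small square tray, the medium pot in the medium square tray, the large pot in the large square tray and the case in the oblong tray. Set things down rather than dropping them, never tip the pots or the case over, and leave the two bottles standing where they are among the trays.

Things in the scene. Friction and masses are not known exactly. Their poses are not given: they have to be found in the camera images.
- pot_small: Small gel pot: a closed round jar with a ribbed screw lid, white with a bare metal lid, 30 mm in diameter (straight-sided) and 30 mm tall, flat above and below, about 30 g. It starts on top of the stack, standing on the medium pot. Origin: centre of its underside; z up through the lid.
- pot_medium: Medium gel pot: a closed round jar with a ribbed screw lid, black, 44 mm in diameter (straight-sided) and 36 mm tall, flat above and below, about 60 g. It starts standing on the large pot, under the small one. Origin: centre of its underside; z up through the lid.
- pot_large: Large gel pot: a closed round jar with a ribbed screw lid, white, 58 mm in diameter (straight-sided) and 46 mm tall, flat above and below, about 120 g. It starts standing on the nail-tip case, under the medium pot. Origin: centre of its underside; z up through the lid.
- tip_case: Flat closed nail-tip case of hard plastic, grey below, white above: 94 mm long (its x axis), 58 mm wide (its y axis), 26 mm high, about 110 g, stays shut. It lies flat on the table at the bottom of the stack; the pots stand loosely on it and on each other, centred to within a few mm. Origin: centre of its underside; z up.
- tray_small: Smallest square organiser tray, pale pink plastic, open-topped and shallow, fixed to the table: outside 53 x 53 mm, inside 48 x 48 mm, walls 2.5 mm thick and 12 mm high over all, floor 3 mm thick. The origin is the centre of its underside, on the table (its inner floor lies 3 mm above the origin); z up.
- tray_medium: Middle-sized square organiser tray, pale pink plastic, open-topped and shallow, fixed to the table: outside 67 x 67 mm, inside 62 x 62 mm, walls 2.5 mm thick and 12 mm high over all, floor 3 mm thick. The origin is the centre of its underside, on the table (its inner floor lies 3 mm above the origin); z up.
- tray_large: Largest square organiser tray, pale pink plastic, open-topped and shallow, fixed to the table: outside 81 x 81 mm, inside 76 x 76 mm, walls 2.5 mm thick and 12 mm high over all, floor 3 mm thick. The origin is the centre of its underside, on the table (its inner floor lies 3 mm above the origin); z up.
- tray_oblong: Oblong organiser tray, pale pink plastic, open-topped and shallow, fixed to the table: outside 117 x 81 mm, inside 112 x 76 mm, walls 2.5 mm thick and 12 mm high over all, floor 3 mm thick. The origin is the centre of its underside, on the table (its inner floor lies 3 mm above the origin), the long side along its x axis; z up. The case goes in lengthwise, either end first.
- polish_bottle: Nail-polish bottle, grey, standing loose on the table among the trays: 29 mm in diameter, narrower grey cap, 78 mm tall. To be left alone. Origin: centre of its underside; z up.
- oil_bottle: Cuticle-oil dropper bottle, amber glass with a black dropper cap, standing loose on the table among the trays: 31 mm in diameter, 85 mm tall. To be left alone. Origin: centre of its underside; z up.
Things that resemble listed ones, but are neither listed nor needed, are in the scene too. Leave any purple or yellow look-alike of the pot_medium alone. What is shaped like the tray_medium but blue is not meant.

How it is judged (in metres and radians):
At the end, for the whole second after the job is handed in: Each pot stands upright in the square tray of its size (centre within 13 mm of the tray's centre, on the tray's floor within 3 mm, tilted less than 0.08 rad) and the case lies flat in the oblong tray (within 11 mm of centre along and across the tray), all released and at rest (horizontal distance between pot_small and tray_small below 0.013 m and horizontal distance between pot_medium and tray_medium below 0.013 m and horizontal distance between pot_large and tray_large below 0.013 m and x of tip_case in the frame of tray_oblong between -0.011 and 0.011 m and y of tip_case in the frame of tray_oblong between -0.011 and 0.011 m and z of pot_small in the frame of tray_small below 0.006 m and angle between each of pot_small, pot_medium, pot_large, tip_case's own z axis and vertical below 0.08 rad and linear speed of each of pot_small, pot_medium, pot_large, tip_case below 0.02 m/s and contact force between each of pot_small, pot_medium, pot_large, tip_case and the fingers below 0.05 N and z of pot_medium in the frame of tray_medium below 0.006 m and z of pot_large in the frame of tray_large below 0.006 m and z of tip_case in the frame of tray_oblong below 0.006 m); the robot touches nothing.
It fails at once if a pot or the case is tipped over (more than about 30 degrees from upright) (angle between any of pot_small, pot_medium, pot_large, tip_case's own z axis and vertical above 0.52 rad).
It fails at once if a pot or the case falls free for more than about 25 mm (moves faster than 0.7 m/s without being held) ((linear speed of pot_small above 0.7 m/s and contact force between pot_small and the fingers below 0.05 N) or (linear speed of pot_medium above 0.7 m/s and contact force between pot_medium and the fingers below 0.05 N) or (linear speed of pot_large above 0.7 m/s and contact force between pot_large and the fingers below 0.05 N) or (linear speed of tip_case above 0.7 m/s and contact force between tip_case and the fingers below 0.05 N)).
It fails at once if one of the two bottles standing among the trays is knocked over or pushed more than 30 mm from its place (angle between any of polish_bottle, oil_bottle's own z axis and vertical above 0.5 rad or distance of any of polish_bottle, oil_bottle from where it was at the start of the episode above 0.03 m).
It also fails if it takes over 106 s, if anything falls off the work surface, if the arm or the gripper's body presses on something with over 40 N, if the wrist force passes 120 N, or if a joint passes its speed limit or range.

## Working session

There is one attempt and no reset: what is moved stays moved. The work goes in short steps, Python scripts to look and compute and a tool call to move; the robot and the scene stay as the last step left them, time stands still between calls to the robot, and variables do not carry over. Pictures are saved under pics/ and viewed, at most 14 in all, crops included, and the job is handed in when it is done.

Besides the shell and the picture viewer there is one more tool, called after "Request:" as a command line: name --argument value ..., lists and objects as JSON in quotes. apply_moves: Moves the arm, as the interface text tells. Its arguments: {"type":"object","properties":{"moves":{"type":"array"},"hand":{"type":"number"}},"required":["moves"]}

```bash
mkdir -p pics; cat > h.py <<'E'
import numpy as np, cv2
from station import r, imaging, models
def ray(p,u,v):
    d=np.linalg.inv(p["intrinsics"])@[u,v,1]; return np.array(p["eye"]), np.array(p["orientation"])@d
def onz(p,u,v,z):
    e,d=ray(p,u,v); return e+d*(z-e[2])/d[2]
def proj(p,X):
    c=np.array(p["orientation"]).T@(np.array(X)-p["eye"]); k=np.array(p["intrinsics"])@c; return k[:2]/k[2]
E
python3 - <<'E'
from h import *
s=r.sense(); print(s["tcp_pos"],s["ee_rot"],s["gripper_width"],r.pinch_z)
P={n:imaging.capture(n) for n in("scene","side","wrist")}
for n,p in P.items():
    cv2.imwrite(f"pics/{n}0.png",p["frame"]); print(n,np.round(p["eye"],3),np.round(p["orientation"],2).tolist(),p["intrinsics"][0][0])
    if n=="wrist": continue
    for t in "pot_small pot_medium pot_large tip_case tray_small tray_medium tray_large tray_oblong polish_bottle oil_bottle".split():
        for q in models.place_of(p,t)[:4]:
            u,v=q["at"][0]*512,q["at"][1]*384
            z={"pot_small":.108,"pot_medium":.072,"pot_large":.026}.get(t,0)
            print(n,t,round(q["confidence"],2),int(u),int(v),np.round(onz(p,u,v,z)[:2],4))
E
```

```text
[0.22274749 0.58330347 0.22145224] [[ 9.34112254e-01 -3.56978710e-01 -7.04571152e-04]
 [-3.56979396e-01 -9.34109940e-01 -2.08133822e-03]
 [ 8.48465178e-05  2.19572092e-03 -9.99997586e-01]] 1.0016753144643498 0.0187
scene [ 1.161 -0.02   0.975] [[0.02, 0.78, -0.62], [1.0, -0.01, 0.02], [0.01, -0.62, -0.78]] 484.5413991373678
scene pot_small 0.61 323 242 [0.6106 0.1359]
scene pot_medium 0.89 352 238 [0.5773 0.2097]
scene pot_medium 0.84 373 260 [0.6342 0.2458]
scene pot_medium 0.51 324 252 [0.6115 0.1424]
scene pot_large 0.75 324 263 [0.6133 0.1486]
scene tip_case 0.56 322 269 [0.6138 0.1461]
scene tray_small 0.93 376 197 [0.4079 0.3053]
scene tray_medium 0.76 130 175 [ 0.3283 -0.3322]
scene tray_medium 0.67 139 209 [ 0.4374 -0.293 ]
scene tray_large 0.63 248 210 [ 0.4443 -0.0206]
scene tray_oblong 0.62 170 286 [ 0.6507 -0.1953]
scene polish_bottle 0.72 319 227 [0.4972 0.151 ]
scene oil_bottle 0.55 184 227 [ 0.4941 -0.1764]
side [0.37  0.597 0.818] [[-0.98, -0.14, 0.13], [-0.19, 0.73, -0.65], [-0.0, -0.67, -0.74]] 443.56306955195583
side pot_small 0.58 181 242 [0.6125 0.1415]
side pot_medium 0.69 184 256 [0.6085 0.1497]
side pot_medium 0.69 178 326 [0.576  0.2915]
side pot_medium 0.56 223 321 [0.5002 0.2678]
side tip_case 0.83 187 272 [0.6146 0.143 ]
side tip_case 0.31 188 264 [0.6185 0.1235]
side tray_small 0.59 263 370 [0.4185 0.3126]
side tray_medium 0.74 297 142 [ 0.4393 -0.3046]
side tray_large 0.73 279 220 [ 0.4458 -0.0288]
side tray_oblong 0.56 213 158 [ 0.6506 -0.2022]
side polish_bottle 0.5 238 283 [0.5022 0.1491]
side oil_bottle 0.71 268 174 [ 0.4956 -0.169 ]
wrist [0.286 0.559 0.383] [[-0.36, -0.9, -0.23], [-0.93, 0.35, 0.08], [0.0, 0.25, -0.97]] 312.36192184091215
```

View pics/scene0.png

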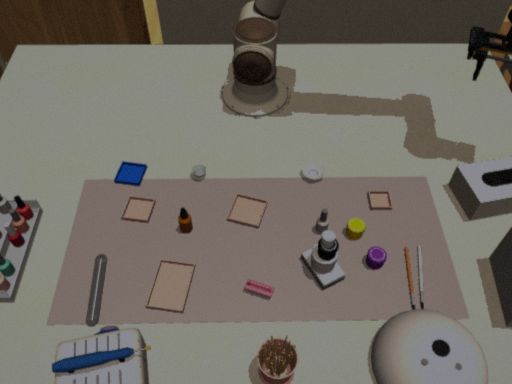

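View pics/side0.png

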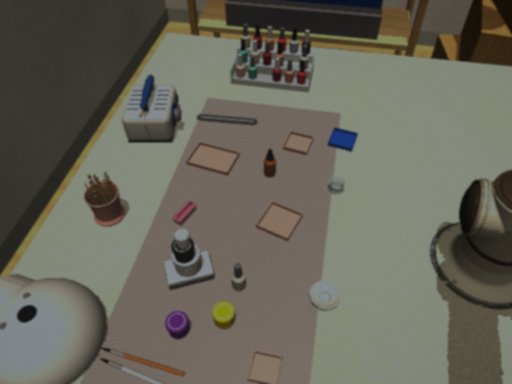

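The stack is at about (325,250) in scene. The pink trays are at (139,209) medium, (248,210) large, (171,286) oblong and (380,200) small. The bottles are at (323,222) and (185,222), and the blue decoy is at (130,174). Next I fit models to the masks.

```bash
cat >> h.py <<'E'
from scipy.optimize import minimize
def box(l,w,h): return np.array([[a*l/2,b*w/2,c*h] for a in(-1,1) for b in(-1,1) for c in(0,1)])
def cyl(d,h):
    a=np.linspace(0,2*np.pi,48,endpoint=False); return np.vstack([np.c_[d/2*np.cos(a),d/2*np.sin(a),a*0+z] for z in(0,h)])
def render(p,pts,S=4):
    im=np.zeros((384*S,512*S),np.uint8)
    q=np.array([proj(p,x) for x in pts]); h=cv2.convexHull(((q+.5)*S*16).astype(np.int32))
    cv2.fillConvexPoly(im,h,1,shift=4); return cv2.resize(im.astype(np.float32),(512,384),interpolation=cv2.INTER_AREA)
def place(sh,x,y,yaw,z=0):
    c,s=np.cos(yaw),np.sin(yaw); return sh@np.array([[c,s,0],[-s,c,0],[0,0,1]])+[x,y,z]
def iou(a,b): return np.minimum(a,b).sum()/np.maximum(a,b).sum()
def mask(p,t,near,z=0):
    c=models.cut_out(p,t); u=proj(p,[*near,z]); best=None
    for m in c:
        ys,xs=np.nonzero(m["region"])
        if len(xs) and np.hypot(xs.mean()-u[0],ys.mean()-u[1])<22: return m["region"].astype(np.float32)
def fit(obs,sh,x0,z=0,yaws=(0,)):
    best=(9,)
    for y in yaws:
        f=lambda v:-np.mean([iou(render(p,place(sh,*v[:2],v[2] if len(v)>2 else 0,z),2),m) for p,m in obs])
        st=[*x0,y] if len(yaws)>1 else list(x0)
        sx=np.vstack([st]+[np.array(st)+d for d in np.diag([.008,.008,.2][:len(st)])])
        o=minimize(f,st,method="Nelder-Mead",options=dict(initial_simplex=sx,xatol=1e-4,fatol=1e-4,maxiter=90))
        if o.fun<best[0]: best=(o.fun,o.x)
    return best
E
cat > fit0.py <<'E'
from h import *
P=[imaging.capture(n) for n in("scene","side")]
T=dict(tray_small=(box(.053,.053,.012),(.413,.309)),tray_medium=(box(.067,.067,.012),(.438,-.299)),tray_large=(box(.081,.081,.012),(.445,-.025)),tray_oblong=(box(.117,.081,.012),(.6507,-.199)),polish_bottle=(cyl(.029,.05),(.5,.15)),oil_bottle=(cyl(.031,.05),(.495,-.173)))
for t,(sh,x0) in T.items():
    if "bottle" in t: continue
    obs=[(p,m) for p in P if (m:=mask(p,t,x0)) is not None]
    Y=(-.4,.1,.5,1.1) if "oblong" not in t else(-.9,-.3,.3,.9,1.5)
    for o in [obs]+[[q] for q in obs]:
        b=fit(o,sh,x0,0,Y)
        print(t,len(o),round(b[0],3),np.round(b[1][:2],4),round(np.degrees(b[1][2]),1))
for t,d,h,z in(("pot_small",.03,.03,.108),("pot_medium",.044,.036,.072),("pot_large",.058,.046,.026)):
    for p in P:
        m=mask(p,t,(.612,.143),z+h/2)
        if m is None: print(t,None);continue
        b=fit([(p,m)],cyl(d,h),(.612,.143),z); print(t,round(b[0],3),np.round(b[1],4))
for p in P:
    m=mask(p,"tip_case",(.612,.143))
    ms=[mask(p,t,(.612,.143),z) for t,z in(("pot_small",.123),("pot_medium",.09),("pot_large",.05))]
    if m is None: print("case none");continue
    ms=np.max([k for k in ms if k is not None],axis=0); ok=ms<.5
    def f(v): 
        a=render(p,place(box(.094,.058,.026),*v),2)*ok; return -iou(a,m*ok)
    bs=[minimize(f,[.612,.143,y],method="Nelder-Mead",options=dict(initial_simplex=[[.612,.143,y],[.62,.143,y],[.612,.151,y],[.612,.143,y+.2]],xatol=1e-4,fatol=1e-4)) for y in(-1,-.5,0,.5,1,1.5)]
    b=min(bs,key=lambda o:o.fun);print("case",b.fun,np.round(b.x[:2],4),np.degrees(b.x[2]))
E
time python3 fit0.py
```

```text
tray_small 2 -0.947 [0.4175 0.31  ] -0.5
tray_small 1 -0.94 [0.4197 0.3098] -1.3
tray_small 1 -0.954 [0.4178 0.3097] -1.8
tray_medium 2 -0.933 [ 0.4395 -0.2969] -9.6
tray_medium 1 -0.948 [ 0.4408 -0.296 ] -10.2
tray_medium 1 -0.953 [ 0.4387 -0.2985] -8.9
tray_large 1 -0.918 [ 0.446  -0.0246] 73.3
tray_large 1 -0.918 [ 0.446  -0.0246] 73.3
tray_oblong 2 -0.951 [ 0.6506 -0.1961] -9.1
tray_oblong 1 -0.973 [ 0.6508 -0.1954] -9.7
tray_oblong 1 -0.967 [ 0.6494 -0.1989] 170.7
pot_small -0.823 [0.6095 0.1432]
pot_small -0.725 [0.6109 0.14  ]
pot_medium -0.569 [0.6114 0.1466]
pot_medium -0.585 [0.61   0.1444]
pot_large -0.519 [0.6104 0.1428]
pot_large -0.514 [0.6106 0.14  ]
case -0.9215832948684692 [0.6103 0.1445] 26.558637815071314
case -0.9439584612846375 [0.6106 0.1429] 28.82556867627575
real	0m13.582s
user	0m11.336s
sys	0m15.359s
```

View pics/wrist0.png

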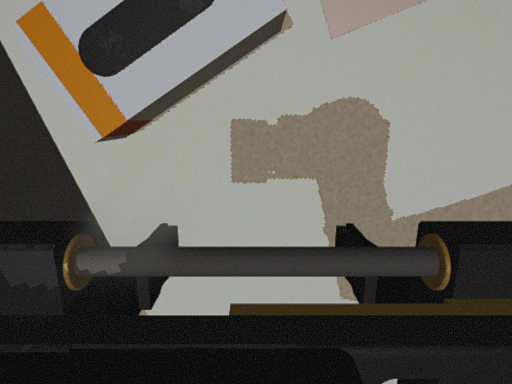

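The wrist view only shows the fingers and a box; the table fits agree to about 2 mm. Next I move above the stack.

Request:
apply_moves --moves '[[[0.026,0.0137,0],0],[[0.026,0.0137,0],0],[[0.026,0.0137,0],0],[[0.026,0.0137,0],0],[[0.026,0.0137,0],0]]' --hand 0.087

```text
time_s: 2.77
tcp_pos: [0.3206, 0.4724, 0.2226]
ee_rot: [[0.934, -0.356, 0.0], [-0.356, -0.934, 0.0], [0.0, -0.0, -1.0]]
wrist_force: [0.8, 0.2, -0.3]
gripper_width: 1.0
gripper_force: 0.0
```

Request:
apply_moves --moves '[[[0.026,0.0137,0],0],[[0.026,0.0137,0],0],[[0.026,0.0137,0],0],[[0.026,0.0137,0],0],[[0.026,0.0137,0],0]]'

```text
time_s: 3.18
tcp_pos: [0.4178, 0.362, 0.2228]
ee_rot: [[0.934, -0.357, 0.0], [-0.357, -0.934, 0.0], [0.0, -0.0, -1.0]]
wrist_force: [0.8, 0.0, -0.5]
gripper_width: 0.997
gripper_force: 0.0
```

Request:
apply_moves --moves '[[[0.026,0.0137,0],0],[[0.026,0.0137,0],0],[[0.026,0.0137,0],0],[[0.026,0.0137,0],0],[[0.026,0.0137,0],0]]'

```text
time_s: 3.6
tcp_pos: [0.5148, 0.2516, 0.2228]
ee_rot: [[0.934, -0.357, 0.0], [-0.357, -0.934, 0.0], [0.0, -0.0, -1.0]]
wrist_force: [-0.0, 1.6, 0.3]
gripper_width: 1.002
gripper_force: 0.0
```

Request:
apply_moves --moves '[[[0.026,0.0137,0],0],[[0.026,0.0137,0],0],[[0.026,0.0137,0],0],[[0.026,0.0137,0],0],[[0,0,0],0]]'

```text
time_s: 4.02
tcp_pos: [0.594, 0.1611, 0.2221]
ee_rot: [[0.933, -0.361, 0.0], [-0.361, -0.933, -0.001], [0.001, 0.001, -1.0]]
wrist_force: [0.1, 0.6, 0.8]
gripper_width: 0.998
gripper_force: 0.0
```

```bash
cat > w.py <<'E'
import sys
from h import *
# usage: w.py name dia h z x y : fit round pot in wrist view; print displacement in tool axes
def main(t,d,h,z,x,y,cams=("wrist","scene","side")):
    for c in cams:
        p=imaging.capture(c); 
        if c=="wrist": cv2.imwrite(f"pics/w_{t}.png",p["frame"])
        for q in models.cut_out(p,t)[:3]:
            m=q["region"].astype(np.float32); ys,xs=np.nonzero(m)
            b=fit([(p,m)],cyl(d,h),(x,y),z); print(c,round(q["confidence"],2),int(xs.mean()),int(ys.mean()),"iou",round(-b[0],3),np.round(b[1],4))
def go(X):
    s=r.sense(); R=np.array(s["ee_rot"]); print("tcp",np.round(s["tcp_pos"],4),"-> tool shift",np.round(R.T@(np.array(X)-s["tcp_pos"]),4))
E
python3 -c "
from w import *
main('pot_small',.03,.03,.108,.61,.142); main('pot_medium',.044,.036,.072,.61,.143,('wrist',)); go((.610,.142,.120))"
```

```text
scene 0.62 327 238 iou 0.743 [0.6066 0.1431]
side 0.57 182 238 iou 0.753 [0.6087 0.1411]
wrist 0.91 175 203 iou 0.0 [0.61  0.143]
wrist 0.75 229 240 iou 0.0 [0.61  0.143]
wrist 0.56 261 157 iou 0.408 [0.612  0.1457]
tcp [0.5911 0.1653 0.2228] -> tool shift [0.026  0.0151 0.1028]
```

View pics/w_pot_small.png

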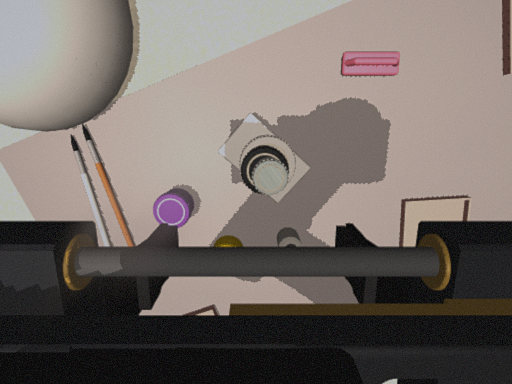

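The wrist view shows the small pot's lid at about (270,177), radius about 18 px, with the medium and large pots and the case beneath it. The purple pot is at (173,207).

```bash
python3 -c "
from h import *
p=imaging.capture('wrist'); g=cv2.cvtColor(p['frame'],cv2.COLOR_BGR2GRAY)
print(onz(p,270,177,.138))
for X in ([.610,.142,.138],[.610,.142,.108],[.6105,.143,.072],[.591,.165,.1]): print(X,proj(p,X))
cv2.imwrite('pics/z.png',cv2.resize(g[90:220,200:330],None,fx=4,fy=4,interpolation=cv2.INTER_CUBIC))
"
```

```text
[0.60726816 0.14670676 0.138     ]
[0.61, 0.142, 0.138] [274.35070944 171.77812266]
[0.61, 0.142, 0.108] [272.4291788  166.11583971]
[0.6105, 0.143, 0.072] [269.48598756 160.59891587]
[0.591, 0.165, 0.1] [255.90922869 192.36873197]
```

View pics/z.png

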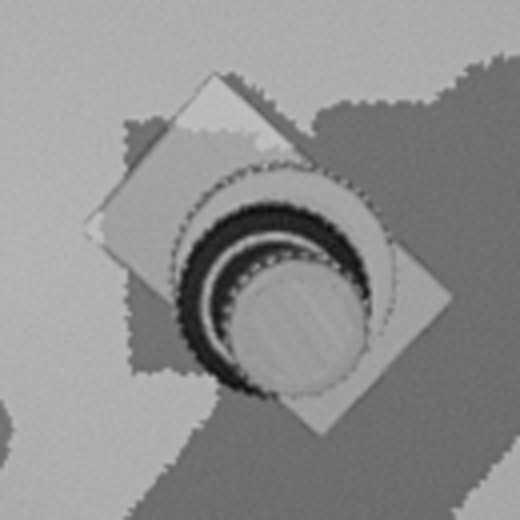

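The lid centre matches (.610,.142). Descending on the small pot.

Request:
apply_moves --moves '[[[0.013,0.0075,0.01],0],[[0.013,0.0075,0.01],0],[[0,0,0.02],0],[[0,0,0.02],0],[[0,0,0.01],0]]'

```text
time_s: 4.88
tcp_pos: [0.6093, 0.1395, 0.1486]
ee_rot: [[0.934, -0.358, -0.006], [-0.358, -0.934, -0.002], [-0.005, 0.004, -1.0]]
wrist_force: [0.4, 0.4, -0.7]
gripper_width: 1.003
gripper_force: 0.0
```

```bash
python3 -c "
from w import *
imaging.capture('wrist');imaging.capture('wrist')
for i in range(3): imaging.capture('wrist');go((.610,.142,.120))"
```

```text
tcp [0.6104 0.1404 0.1514] -> tool shift [-0.0009 -0.0014  0.0314]
tcp [0.6111 0.1408 0.1527] -> tool shift [-0.0015 -0.0007  0.0327]
tcp [0.6114 0.1412 0.1535] -> tool shift [-0.0017 -0.0002  0.0335]
```

Request:
apply_moves --moves '[[[-0.0015,0,0.012],0],[[0,0,0.012],0],[[0,0,0.009],0],[[0,0,0],0],[[0,0,0],0]]'

```text
time_s: 5.55
tcp_pos: [0.6094, 0.1418, 0.12]
ee_rot: [[0.934, -0.356, 0.0], [-0.356, -0.934, -0.0], [0.0, -0.0, -1.0]]
wrist_force: [-0.8, 0.7, -0.3]
gripper_width: 0.998
gripper_force: 0.0
```

Request:
apply_moves --moves '[[[0,0,0],0],[[0,0,0],0],[[0,0,0],0],[[0,0,0],0],[[0,0,0],0]]' --hand 0.02

```text
time_s: 5.97
tcp_pos: [0.6092, 0.1417, 0.1199]
ee_rot: [[0.934, -0.357, 0.001], [-0.357, -0.934, 0.0], [0.0, -0.0, -1.0]]
wrist_force: [-0.8, 0.7, 0.7]
gripper_width: 0.708
gripper_force: 0.0
```

Request:
apply_moves --moves '[[[0,0,0],0],[[0,0,0],0],[[0,0,0],0],[[0,0,0],0],[[0,0,0],0]]'

```text
time_s: 6.38
tcp_pos: [0.6092, 0.1417, 0.1196]
ee_rot: [[0.934, -0.357, 0.0], [-0.357, -0.934, 0.0], [0.0, -0.0, -1.0]]
wrist_force: [0.1, 0.7, 0.2]
gripper_width: 0.33
gripper_force: 9.7
```

Request:
apply_moves --moves '[[[0,0,0],0],[[0,0,0],0],[[0,0,-0.01],0],[[0,0,-0.02],0],[[0,0,-0.02],0]]'

```text
time_s: 6.8
tcp_pos: [0.6087, 0.1414, 0.17]
ee_rot: [[0.934, -0.357, -0.002], [-0.357, -0.934, -0.001], [-0.001, 0.002, -1.0]]
wrist_force: [0.5, 0.3, -0.1]
gripper_width: 0.319
gripper_force: 30.0
```

Request:
apply_moves --moves '[[[-0.012,-0.0045,0],0],[[-0.024,-0.009,0],0],[[-0.024,-0.009,0],0],[[-0.024,-0.009,0],0],[[-0.024,-0.009,0],0]]'

```text
time_s: 7.22
tcp_pos: [0.5215, 0.2187, 0.1699]
ee_rot: [[0.934, -0.357, 0.0], [-0.357, -0.934, 0.0], [0.0, -0.0, -1.0]]
wrist_force: [-0.5, 0.2, 0.3]
gripper_width: 0.321
gripper_force: 30.0
```

Request:
apply_moves --moves '[[[-0.024,-0.009,0],0],[[-0.024,-0.009,0],0],[[-0.024,-0.009,0],0],[[-0.024,-0.009,0],0],[[-0.024,-0.009,0],0]]'

```text
time_s: 7.63
tcp_pos: [0.4252, 0.3037, 0.1699]
ee_rot: [[0.934, -0.357, 0.0], [-0.357, -0.934, 0.0], [0.0, -0.0, -1.0]]
wrist_force: [0.1, -0.0, 0.1]
gripper_width: 0.316
gripper_force: 30.0
```

Request:
apply_moves --moves '[[[-0.0107,-0.0035,0],0],[[0,0,0.03],0],[[0,0,0.03],0],[[0,0,0.03],0],[[0,0,0],0]]'

```text
time_s: 8.05
tcp_pos: [0.4148, 0.3067, 0.0746]
ee_rot: [[0.934, -0.358, -0.008], [-0.358, -0.934, -0.009], [-0.004, 0.011, -1.0]]
wrist_force: [-0.7, -0.3, -0.7]
gripper_width: 0.315
gripper_force: 30.0
```

```bash
python3 -c "
from w import *
P=[imaging.capture(n) for n in('wrist','scene','side')]
cv2.imwrite('pics/a.png',np.hstack([P[0]['frame'][:256,100:400],P[2]['frame'][200:,120:420][:184].repeat(1,0) if 0 else cv2.resize(P[2]['frame'][256:384,180:330],(300,256))]))
go((.418,.310,.015)); print(r.sense()['gripper_width'])
for p in P:
    for q in models.cut_out(p,'tray_small')[:2]:
        ys,xs=np.nonzero(q['region']); print(q['confidence'],xs.mean(),ys.mean(),onz(p,xs.mean(),ys.mean(),.007))
"
```

```text
tcp [0.4188 0.3106 0.0808] -> tool shift [-0.0006  0.001   0.0658]
0.3187907636527896
0.97 379.6872037914692 200.0734597156398 [0.42026405 0.31031364 0.007     ]
```

View pics/a.png

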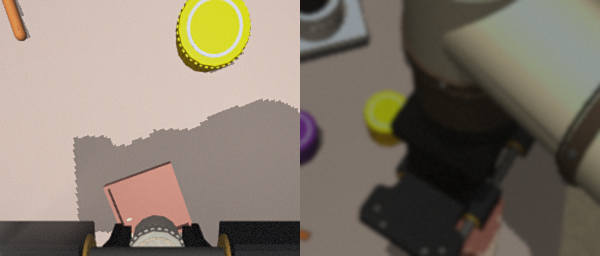

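The wrist crop shows tray corners at full-image (270,162) and (204,186), with the pot over the tray. I'll check these corners against the fit.

```bash
python3 -c "
from w import *
p=imaging.capture('wrist')
for u in((270,162),(204,186)): print(onz(p,*u,.012))
for X in place(box(.053,.053,.012),.418,.31,-.025): print(X.round(4),proj(p,X).round(1))
go((.418,.31,.015))"
```

```text
[0.44879238 0.28828687 0.012     ]
[0.44954447 0.34130574 0.012     ]
[0.3908 0.2842 0.    ] [298.7 223.9]
[0.3908 0.2842 0.012 ] [300.6 229. ]
[0.3922 0.3372 0.    ] [238.1 244. ]
[0.3922 0.3372 0.012 ] [237.2 249.9]
[0.4438 0.2828 0.    ] [278.1 163.3]
[0.4438 0.2828 0.012 ] [279.2 165.6]
[0.4452 0.3358 0.    ] [215.  185.5]
[0.4452 0.3358 0.012 ] [212.9 188.8]
tcp [0.4187 0.3109 0.0814] -> tool shift [-0.0005  0.0013  0.0664]
```

```bash
python3 -c "
from w import *
p=imaging.capture('wrist')
q=[proj(p,X) for X in place(box(.053,.053,.012),.418,.31,-.025)]
im=p['frame'].copy(); 
for a in q[1::2]: cv2.circle(im,tuple(int(round(v*16)) for v in a),2*16,(0,255,0),1,shift=4)
cv2.imwrite('pics/b.png',cv2.resize(im[140:260,180:330],None,fx=4,fy=4,interpolation=cv2.INTER_CUBIC))"
```

```text
(no output)
```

View pics/b.png

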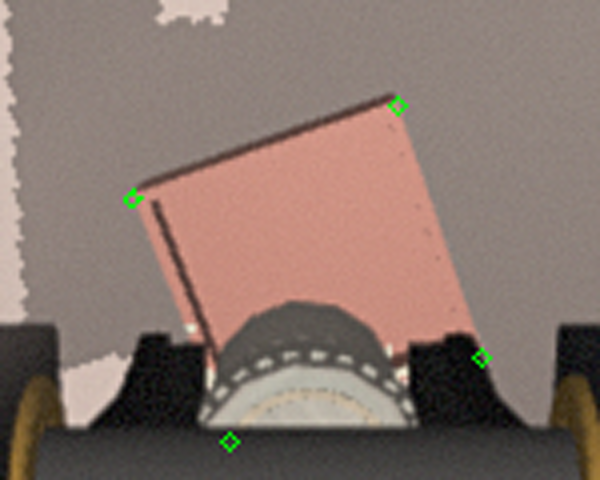

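The projected corners match the tray to within about 2 mm. Lowering now.

Request:
apply_moves --moves '[[[0.001,0.001,0.02],0],[[0,0,0.018],0],[[0,0,0.012],0],[[0,0,0.006],0],[[0,0,0.004],0]]'

```text
time_s: 8.87
tcp_pos: [0.4185, 0.3087, 0.0194]
ee_rot: [[0.934, -0.357, 0.0], [-0.357, -0.934, -0.0], [0.0, 0.0, -1.0]]
wrist_force: [-0.3, -0.1, -0.2]
gripper_width: 0.318
gripper_force: 30.0
```

Request:
apply_moves --moves '[[[0,0,0.002],0],[[0,0,0.002],0],[[0,0,0.0015],0],[[0,0,0],0],[[0,0,0],0]]'

```text
time_s: 9.28
tcp_pos: [0.4186, 0.309, 0.0145]
ee_rot: [[0.934, -0.357, 0.001], [-0.357, -0.934, 0.001], [0.0, -0.001, -1.0]]
wrist_force: [-0.8, 1.0, -0.3]
gripper_width: 0.318
gripper_force: 30.0
```

Request:
apply_moves --moves '[[[0,0,0.001],0],[[0,0,0],0],[[0,0,0],0]]'

```text
time_s: 9.53
tcp_pos: [0.4188, 0.309, 0.0143]
ee_rot: [[0.934, -0.356, 0.001], [-0.356, -0.934, 0.001], [0.001, -0.001, -1.0]]
wrist_force: [-1.9, 0.3, 6.2]
gripper_width: 0.318
gripper_force: 30.0
```

Request:
apply_moves --moves '[[[0,0,0],0],[[0,0,0],0],[[0,0,0],0],[[0,0,0],0],[[0,0,0],0]]' --hand 0.06

```text
time_s: 9.95
tcp_pos: [0.4184, 0.3086, 0.0129]
ee_rot: [[0.934, -0.357, -0.0], [-0.357, -0.934, -0.0], [-0.0, 0.0, -1.0]]
wrist_force: [-0.4, 0.8, -0.1]
gripper_width: 0.611
gripper_force: 0.0
```

Request:
apply_moves --moves '[[[0,0,-0.02],0],[[0,0,-0.035],0],[[0,0,-0.035],0],[[0,0,-0.035],0],[[0,0,-0.03],0]]' --hand 0.087

```text
time_s: 10.37
tcp_pos: [0.4186, 0.3088, 0.1704]
ee_rot: [[0.934, -0.357, 0.001], [-0.357, -0.934, 0.001], [0.001, -0.001, -1.0]]
wrist_force: [0.7, 1.4, 0.5]
gripper_width: 0.959
gripper_force: 0.0
```

Request:
apply_moves --moves '[[[0.0247,0.0107,0],0],[[0.0247,0.0107,0],0],[[0.0247,0.0107,0],0],[[0.0247,0.0107,0],0],[[0.0247,0.0107,0],0]]'

```text
time_s: 10.78
tcp_pos: [0.5153, 0.2137, 0.168]
ee_rot: [[0.934, -0.357, -0.0], [-0.357, -0.934, 0.0], [-0.0, 0.0, -1.0]]
wrist_force: [-0.1, -0.1, 0.3]
gripper_width: 0.998
gripper_force: 0.0
```

Request:
apply_moves --moves '[[[0.0247,0.0107,0],0],[[0.0247,0.0107,0],0],[[0.0247,0.0107,0],0],[[0,0,0],0],[[0,0,0],0]]'

```text
time_s: 11.2
tcp_pos: [0.5728, 0.1571, 0.1672]
ee_rot: [[0.933, -0.359, -0.001], [-0.359, -0.933, -0.0], [-0.001, 0.001, -1.0]]
wrist_force: [-0.4, 0.3, -0.1]
gripper_width: 0.996
gripper_force: 0.0
```

```bash
python3 -c "
from w import *
imaging.capture('scene')
p=imaging.capture('wrist'); im=p['frame'].copy()
for d,z,x,y in((.044,.108,.610,.144),(.058,.072,.6105,.1425)):
    for X in place(cyl(d,0),x,y,0,z)[:48:4]:
        q=proj(p,X); cv2.circle(im,(int(q[0]*16),int(q[1]*16)),12,(0,255,0),1,shift=4)
for X in place(box(.094,.058,.026),.6105,.1437,np.radians(27.7))[1::2]:
    q=proj(p,X); cv2.circle(im,(int(q[0]*16),int(q[1]*16)),20,(0,0,255),1,shift=4)
cv2.imwrite('pics/c.png',cv2.resize(im[60:260,160:380],None,fx=3,fy=3,interpolation=cv2.INTER_CUBIC))
q=proj(p,(.4186,.3088,.033));print(q)
main('pot_medium',.044,.036,.072,.61,.144)
go((.610,.144,.084))"
```

```text
[179.39722773 360.41813422]
wrist 0.97 252 154 iou 0.91 [0.6124 0.1456]
wrist 0.62 148 203 iou 0.0 [0.61  0.144]
scene 0.94 375 258 iou 0.0 [0.61  0.144]
scene 0.83 327 248 iou 0.862 [0.613  0.1453]
scene 0.58 354 229 iou 0.0 [0.61  0.144]
side 0.94 223 314 iou 0.0 [0.61  0.144]
side 0.74 187 254 iou 0.379 [0.6095 0.1454]
side 0.66 264 370 iou 0.0 [0.61  0.144]
tcp [0.5721 0.1589 0.1683] -> tool shift [0.0407 0.0005 0.0843]
```

View pics/c.png

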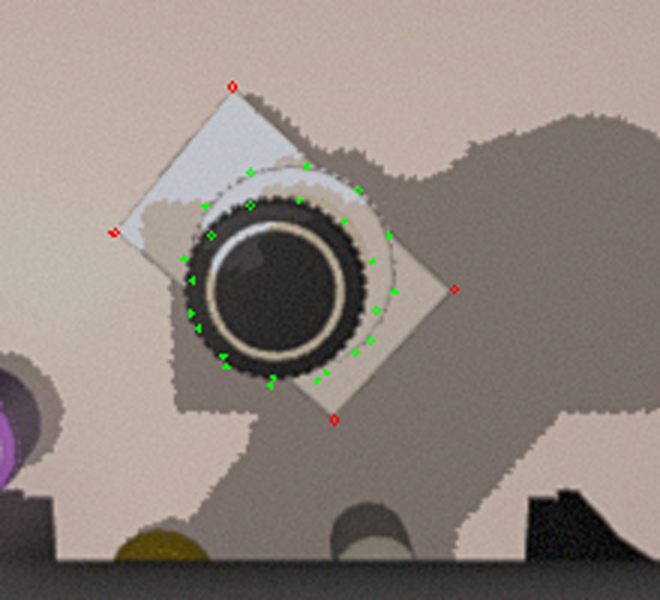

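Case and large pot predictions match the picture. The medium pot is about 2 mm left, at about (.6115,.146).

Request:
apply_moves --moves '[[[0.02,-0.001,0],0],[[0.0214,-0.001,0.01],0],[[0,0,0.02],0],[[0,0,0.02],0],[[0,0,0.015],0]]'

```text
time_s: 12.02
tcp_pos: [0.6113, 0.1453, 0.1014]
ee_rot: [[0.934, -0.357, -0.002], [-0.357, -0.934, -0.0], [-0.001, 0.001, -1.0]]
wrist_force: [-0.2, -0.6, -1.0]
gripper_width: 1.002
gripper_force: 0.0
```

Request:
apply_moves --moves '[[[0,0,0.012],0],[[0,0,0.007],0],[[0,0,0],0],[[0,0,0],0],[[0,0,0],0]]'

```text
time_s: 12.43
tcp_pos: [0.6125, 0.1458, 0.0851]
ee_rot: [[0.934, -0.356, 0.002], [-0.356, -0.934, 0.001], [0.002, -0.001, -1.0]]
wrist_force: [-0.1, 0.7, 0.2]
gripper_width: 1.002
gripper_force: 0.0
```

Request:
apply_moves --moves '[[[0,0,0],0],[[0,0,0],0],[[0,0,0],0],[[0,0,0],0],[[0,0,0],0]]' --hand 0.035

```text
time_s: 12.85
tcp_pos: [0.612, 0.1454, 0.0843]
ee_rot: [[0.934, -0.357, 0.0], [-0.357, -0.934, 0.0], [0.0, -0.0, -1.0]]
wrist_force: [0.6, 0.7, -0.2]
gripper_width: 0.706
gripper_force: 0.0
```

Request:
apply_moves --moves '[[[0,0,0],0],[[0,0,0],0],[[0,0,0],0],[[0,0,0],0],[[0,0,0],0]]'

```text
time_s: 13.27
tcp_pos: [0.6119, 0.1454, 0.084]
ee_rot: [[0.934, -0.357, 0.0], [-0.357, -0.934, 0.0], [0.0, -0.0, -1.0]]
wrist_force: [0.3, 0.1, 0.1]
gripper_width: 0.478
gripper_force: 30.0
```

Request:
apply_moves --moves '[[[0,0,-0.01],0],[[0,0,-0.02],0],[[0,0,-0.025],0],[[0,0,-0.025],0],[[0,0,0],0]]'

```text
time_s: 13.68
tcp_pos: [0.6152, 0.1463, 0.1709]
ee_rot: [[0.935, -0.356, 0.011], [-0.356, -0.935, 0.003], [0.009, -0.007, -1.0]]
wrist_force: [0.5, -0.4, 0.4]
gripper_width: 0.484
gripper_force: 30.0
```

Request:
apply_moves --moves '[[[0,0.018,0],0],[[0,0.0365,0],0],[[0,0.0365,0],0],[[0,0.0365,0],0],[[0,0.0365,0],0]]'

```text
time_s: 14.1
tcp_pos: [0.5525, -0.0091, 0.1645]
ee_rot: [[0.934, -0.356, 0.0], [-0.356, -0.934, 0.0], [0.0, -0.0, -1.0]]
wrist_force: [1.1, -0.4, -1.1]
gripper_width: 0.484
gripper_force: 30.0
```

Request:
apply_moves --moves '[[[-0.001,0.0365,0],0],[[0,0.0365,0],0],[[0,0.0365,0],0],[[0,0.0365,0],0],[[0,0.0365,0],0]]'

```text
time_s: 14.52
tcp_pos: [0.4864, -0.1795, 0.1647]
ee_rot: [[0.934, -0.356, 0.001], [-0.356, -0.934, -0.0], [0.001, -0.0, -1.0]]
wrist_force: [1.0, -0.5, -0.0]
gripper_width: 0.483
gripper_force: 30.0
```

Request:
apply_moves --moves '[[[-0.002,0.0365,0],0],[[0,0.0365,0],0],[[0,0.0365,0],0],[[0,0.0185,0],0],[[0,0,0],0]]'

```text
time_s: 14.93
tcp_pos: [0.4382, -0.2997, 0.1643]
ee_rot: [[0.932, -0.361, -0.0], [-0.361, -0.932, -0.0], [-0.0, 0.0, -1.0]]
wrist_force: [0.2, 0.4, 0.4]
gripper_width: 0.485
gripper_force: 30.0
```

Request:
apply_moves --moves '[[[0,0,0.02],0],[[0,0,0.03],0],[[0,0,0.03],0],[[0,0,0],0],[[0,0,0],0]]'

```text
time_s: 15.35
tcp_pos: [0.4392, -0.2963, 0.0835]
ee_rot: [[0.935, -0.356, -0.003], [-0.356, -0.935, 0.001], [-0.003, 0.001, -1.0]]
wrist_force: [-0.0, 0.4, 0.2]
gripper_width: 0.482
gripper_force: 30.0
```

```bash
cat >> w.py <<'E'
def see(f,sh,x,y,yaw):
    imaging.capture('scene'); imaging.capture('scene')
    p=imaging.capture('wrist'); im=p['frame'].copy()
    for X in place(sh,x,y,np.radians(yaw))[1::2]:
        q=proj(p,X); cv2.circle(im,(int(q[0]*16),int(q[1]*16)),20,(0,255,0),1,shift=4)
    cv2.imwrite(f'pics/{f}.png',cv2.resize(im[60:260,130:390],None,fx=3,fy=3,interpolation=cv2.INTER_CUBIC))
E
python3 -c "
from w import *
see('d',box(.067,.067,.012),.4395,-.297,-9.5); go((.4395,-.297,.015)); print(r.sense()['gripper_width'])"
```

```text
tcp [ 0.4415 -0.2972  0.0862] -> tool shift [-0.0023  0.0005  0.0712]
0.48169435753182704
```

View pics/d.png

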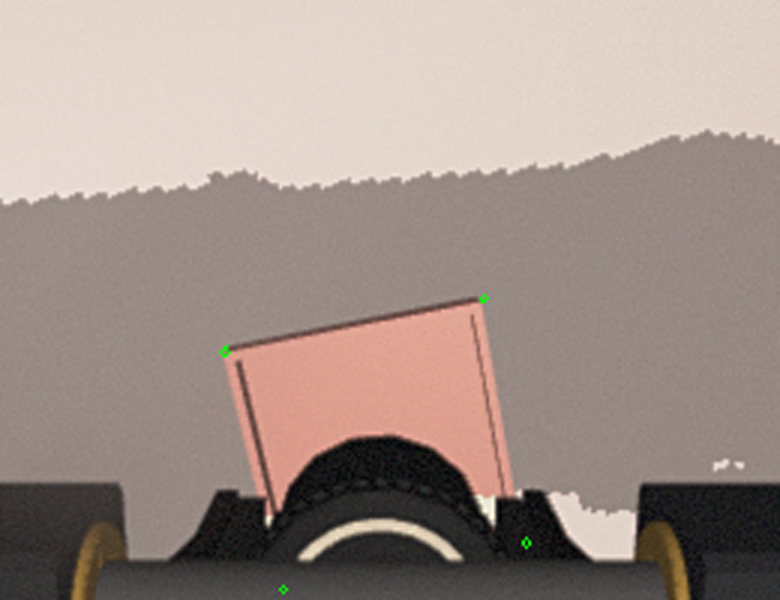

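The tray corners coincide with the prediction. Lowering.

Request:
apply_moves --moves '[[[-0.0015,0,0.02],0],[[0,0,0.02],0],[[0,0,0.014],0],[[0,0,0.006],0],[[0,0,0.004],0]]'

```text
time_s: 15.92
tcp_pos: [0.4393, -0.2965, 0.0207]
ee_rot: [[0.934, -0.356, 0.002], [-0.356, -0.934, -0.001], [0.002, 0.0, -1.0]]
wrist_force: [0.6, -0.2, -1.2]
gripper_width: 0.481
gripper_force: 30.0
```

Request:
apply_moves --moves '[[[0,0,0.002],0],[[0,0,0.002],0],[[0,0,0.001],0],[[0,0,0],0],[[0,0,0],0]]'

```text
time_s: 16.33
tcp_pos: [0.4388, -0.2964, 0.0156]
ee_rot: [[0.934, -0.357, 0.001], [-0.357, -0.934, -0.0], [0.001, -0.0, -1.0]]
wrist_force: [-0.6, -0.1, -0.9]
gripper_width: 0.482
gripper_force: 30.0
```

Request:
apply_moves --moves '[[[0,0,0.001],0],[[0,0,0],0],[[0,0,0],0]]'

```text
time_s: 16.58
tcp_pos: [0.4389, -0.2965, 0.015]
ee_rot: [[0.934, -0.356, 0.001], [-0.356, -0.934, -0.001], [0.001, 0.0, -1.0]]
wrist_force: [-1.1, 0.2, 5.1]
gripper_width: 0.476
gripper_force: 30.0
```

Request:
apply_moves --moves '[[[0,0,0],0],[[0,0,0],0],[[0,0,0],0],[[0,0,0],0],[[0,0,0],0]]' --hand 0.072

```text
time_s: 17.0
tcp_pos: [0.4383, -0.2963, 0.0138]
ee_rot: [[0.934, -0.357, -0.0], [-0.357, -0.934, 0.0], [-0.0, 0.0, -1.0]]
wrist_force: [0.1, -0.3, -0.3]
gripper_width: 0.766
gripper_force: 0.0
```

Request:
apply_moves --moves '[[[0,0,-0.02],0],[[0,0,-0.03],0],[[0,0,-0.03],0],[[0,0,-0.03],0],[[0,0,-0.03],0]]' --hand 0.087

```text
time_s: 17.42
tcp_pos: [0.438, -0.2962, 0.1553]
ee_rot: [[0.934, -0.357, -0.0], [-0.357, -0.934, 0.0], [-0.001, -0.0, -1.0]]
wrist_force: [-0.1, 0.4, 0.4]
gripper_width: 0.989
gripper_force: 0.0
```

Request:
apply_moves --moves '[[[-0.0027,-0.0363,0],0],[[-0.0027,-0.0363,0],0],[[-0.0027,-0.0363,0],0],[[-0.0027,-0.0363,0],0],[[-0.0027,-0.0363,0],0]]'

```text
time_s: 17.83
tcp_pos: [0.4906, -0.1204, 0.1541]
ee_rot: [[0.934, -0.357, 0.0], [-0.357, -0.934, 0.0], [0.0, -0.0, -1.0]]
wrist_force: [0.2, -0.2, 1.3]
gripper_width: 0.999
gripper_force: 0.0
```

Request:
apply_moves --moves '[[[-0.0027,-0.0363,0],0],[[-0.0027,-0.0363,0],0],[[-0.0027,-0.0363,0],0],[[-0.0027,-0.0363,0],0],[[-0.0027,-0.0363,0],0]]'

```text
time_s: 18.25
tcp_pos: [0.5427, 0.0542, 0.154]
ee_rot: [[0.934, -0.357, -0.0], [-0.357, -0.934, -0.0], [-0.0, 0.0, -1.0]]
wrist_force: [1.7, 0.2, 0.7]
gripper_width: 0.998
gripper_force: 0.0
```

Request:
apply_moves --moves '[[[-0.0027,-0.0363,0],0],[[-0.0027,-0.0363,0],0],[[-0.0027,-0.0363,0],0],[[0,0,0],0],[[0,0,0],0]]'

```text
time_s: 18.67
tcp_pos: [0.5739, 0.1587, 0.1532]
ee_rot: [[0.935, -0.354, -0.001], [-0.354, -0.935, -0.0], [-0.001, 0.001, -1.0]]
wrist_force: [0.7, -0.6, 0.2]
gripper_width: 0.999
gripper_force: 0.0
```

```bash
python3 -c "
from w import *
imaging.capture('scene')
main('pot_large',.058,.046,.026,.6105,.1425)
go((.6105,.1425,.040))"
```

```text
scene 0.89 323 257 iou 0.842 [0.6082 0.1434]
side 0.85 188 263 iou 0.591 [0.6099 0.1421]
tcp [0.5738 0.156  0.1543] -> tool shift [ 0.039  -0.0005  0.1143]
```

Request:
apply_moves --moves '[[[0.02,0,0.01],0],[[0.0185,0,0.02],0],[[0,0,0.025],0],[[0,0,0.025],0],[[0,0,0.015],0]]'

```text
time_s: 19.43
tcp_pos: [0.6087, 0.1417, 0.0564]
ee_rot: [[0.933, -0.359, -0.004], [-0.359, -0.933, -0.001], [-0.003, 0.002, -1.0]]
wrist_force: [-0.5, -0.4, -0.3]
gripper_width: 1.001
gripper_force: 0.0
```

Request:
apply_moves --moves '[[[0,0,0.012],0],[[0,0,0.007],0],[[0,0,0],0],[[0,0,0],0],[[0,0,0],0]]'

```text
time_s: 19.85
tcp_pos: [0.6108, 0.1437, 0.0414]
ee_rot: [[0.934, -0.356, 0.002], [-0.356, -0.934, 0.001], [0.002, -0.002, -1.0]]
wrist_force: [0.3, -0.3, -0.3]
gripper_width: 0.998
gripper_force: 0.0
```

Request:
apply_moves --moves '[[[0,0,0],0],[[0,0,0],0],[[0,0,0],0],[[0,0,0],0],[[0,0,0],0]]' --hand 0.048

```text
time_s: 20.27
tcp_pos: [0.61, 0.1434, 0.0403]
ee_rot: [[0.934, -0.357, 0.0], [-0.357, -0.934, 0.0], [0.0, -0.0, -1.0]]
wrist_force: [0.1, 0.6, 0.0]
gripper_width: 0.705
gripper_force: 0.0
```

Request:
apply_moves --moves '[[[0,0,0],0],[[0,0,0],0],[[0,0,0],0]]'

```text
time_s: 20.52
tcp_pos: [0.6099, 0.1433, 0.0402]
ee_rot: [[0.934, -0.357, 0.0], [-0.357, -0.934, -0.0], [0.0, -0.0, -1.0]]
wrist_force: [-0.4, 0.6, 2.3]
gripper_width: 0.638
gripper_force: 30.0
```

Request:
apply_moves --moves '[[[0,0,-0.01],0],[[0,0,-0.02],0],[[0,0,-0.03],0],[[0,0,-0.03],0],[[0,0,0],0]]'

```text
time_s: 20.93
tcp_pos: [0.614, 0.1446, 0.1376]
ee_rot: [[0.935, -0.355, 0.013], [-0.355, -0.935, 0.004], [0.011, -0.008, -1.0]]
wrist_force: [0.3, 0.7, 0.5]
gripper_width: 0.638
gripper_force: 30.0
```

Request:
apply_moves --moves '[[[-0.0058,0.0134,0],0],[[-0.0116,0.027,0],0],[[-0.0116,0.027,0],0],[[-0.0116,0.027,0],0],[[-0.0116,0.027,0],0]]'

```text
time_s: 21.35
tcp_pos: [0.5167, 0.0477, 0.1302]
ee_rot: [[0.934, -0.357, 0.0], [-0.357, -0.934, 0.0], [0.0, -0.0, -1.0]]
wrist_force: [-0.0, 0.0, -1.3]
gripper_width: 0.637
gripper_force: 30.0
```

Request:
apply_moves --moves '[[[-0.0116,0.027,0],0],[[-0.0116,0.027,0],0],[[-0.0116,0.027,0],0],[[-0.0061,0.013,0],0],[[0,0,0],0]]'

```text
time_s: 21.77
tcp_pos: [0.4434, -0.0264, 0.1303]
ee_rot: [[0.933, -0.359, -0.001], [-0.359, -0.933, 0.0], [-0.001, 0.0, -1.0]]
wrist_force: [0.2, 0.5, -0.7]
gripper_width: 0.637
gripper_force: 30.0
```

Request:
apply_moves --moves '[[[0,0,0.02],0],[[0,0,0.025],0],[[0,0,0],0],[[0,0,0],0],[[0,0,0],0]]'

```text
time_s: 22.18
tcp_pos: [0.4476, -0.0242, 0.0859]
ee_rot: [[0.935, -0.356, 0.002], [-0.356, -0.935, -0.0], [0.002, -0.001, -1.0]]
wrist_force: [0.7, 0.2, -1.0]
gripper_width: 0.636
gripper_force: 30.0
```

```bash
python3 -c "
from w import *
see('e',box(.081,.081,.012),.446,-.0246,73.3); go((.446,-.0246,.017)); print(r.sense()['gripper_width'])"
```

```text
tcp [ 0.4473 -0.0243  0.0862] -> tool shift [-0.0012  0.0009  0.0692]
0.6406723169974755
```

View pics/e.png

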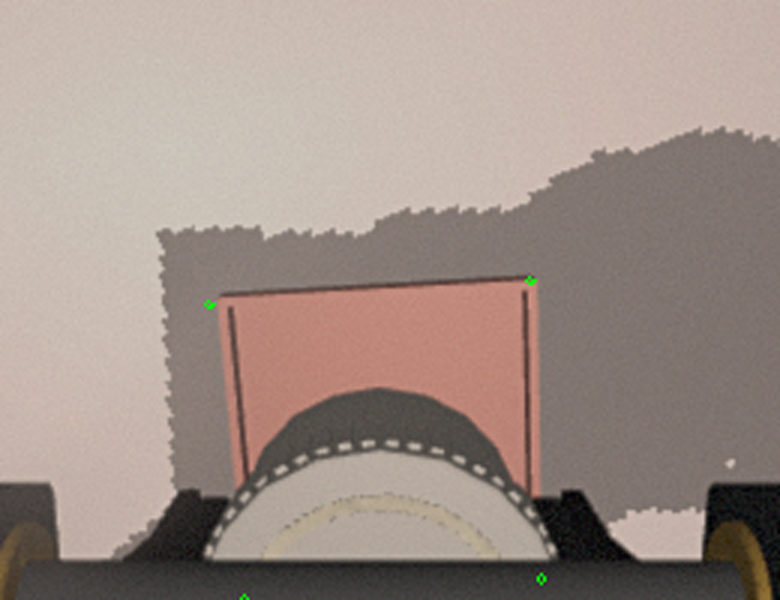

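The tray sits about 2 mm right of the estimate, so I correct y by +2.5 mm and lower.

Request:
apply_moves --moves '[[[0,0.0025,0.02],0],[[0,0,0.02],0],[[0,0,0.014],0],[[0,0,0.006],0],[[0,0,0.004],0]]'

```text
time_s: 22.75
tcp_pos: [0.4455, -0.027, 0.0209]
ee_rot: [[0.934, -0.356, 0.0], [-0.356, -0.934, -0.0], [0.0, 0.0, -1.0]]
wrist_force: [0.6, 0.2, -0.4]
gripper_width: 0.64
gripper_force: 30.0
```

Request:
apply_moves --moves '[[[0,0,0.002],0],[[0,0,0.0015],0],[[0,0,0.001],0],[[0,0,0],0],[[0,0,0],0]]'

```text
time_s: 23.17
tcp_pos: [0.4459, -0.0268, 0.0171]
ee_rot: [[0.934, -0.356, 0.002], [-0.356, -0.934, 0.0], [0.002, -0.001, -1.0]]
wrist_force: [-0.3, 0.0, 0.0]
gripper_width: 0.64
gripper_force: 30.0
```

Request:
apply_moves --moves '[[[0,0,0.001],0],[[0,0,0],0],[[0,0,0],0]]'

```text
time_s: 23.42
tcp_pos: [0.446, -0.0268, 0.0171]
ee_rot: [[0.934, -0.356, 0.002], [-0.356, -0.934, 0.0], [0.002, -0.001, -1.0]]
wrist_force: [-2.5, 1.0, 10.4]
gripper_width: 0.635
gripper_force: 30.0
```

Request:
apply_moves --moves '[[[0,0,0],0],[[0,0,0],0],[[0,0,0],0],[[0,0,0],0],[[0,0,0],0]]' --hand 0.087

```text
time_s: 23.83
tcp_pos: [0.4452, -0.0271, 0.0155]
ee_rot: [[0.934, -0.357, -0.0], [-0.357, -0.934, -0.0], [-0.0, 0.0, -1.0]]
wrist_force: [-0.5, -0.6, -0.3]
gripper_width: 0.927
gripper_force: 0.0
```

Request:
apply_moves --moves '[[[0,0,-0.02],0],[[0,0,-0.03],0],[[0,0,-0.03],0],[[0,0,-0.03],0],[[0,0,-0.03],0]]'

```text
time_s: 24.25
tcp_pos: [0.4448, -0.0272, 0.1569]
ee_rot: [[0.934, -0.357, -0.001], [-0.357, -0.934, -0.0], [-0.0, 0.0, -1.0]]
wrist_force: [0.7, 0.2, -0.1]
gripper_width: 1.001
gripper_force: 0.0
```

```bash
python3 -c "
from w import *
for n in('scene','side'):
    p=imaging.capture(n)
    for t,sh,x,yw in(('tip_case',box(.094,.058,.026),(.6105,.1437),(.3,.6)),('tray_oblong',box(.117,.081,.012),(.6505,-.197),(-.16,-.1))):
        m=mask(p,t,x)
        if m is None: print(n,t,None);continue
        b=fit([(p,m)],sh,x,0,yw);print(n,t,b[0],b[1][:2].round(4),np.degrees(b[1][2]))
go((.6105,.1437,.150))"
```

```text
scene tip_case -0.9292766451835632 [0.6111 0.1449] 27.277621964353468
scene tray_oblong -0.9601792693138123 [ 0.6503 -0.1953] -10.64198018527578
side tip_case -0.9491612315177917 [0.6094 0.1424] 26.678326094228783
side tray_oblong -0.9527410268783569 [ 0.6502 -0.1983] -10.100896879489987
tcp [ 0.4441 -0.0272  0.1543] -> tool shift [ 0.0943 -0.2191  0.0038]
```

Request:
apply_moves --moves '[[[0.0135,-0.0313,0],0],[[0.0135,-0.0313,0],0],[[0.0135,-0.0313,0],0],[[0.0135,-0.0313,0],0],[[0.0135,-0.0313,0],0]]'

```text
time_s: 24.97
tcp_pos: [0.5641, 0.0959, 0.1533]
ee_rot: [[0.934, -0.357, -0.004], [-0.357, -0.934, -0.002], [-0.003, 0.003, -1.0]]
wrist_force: [-0.3, 0.3, 0.1]
gripper_width: 1.0
gripper_force: 0.0
```

Request:
apply_moves --moves '[[[0.0135,-0.0313,0],0],[[0.0135,-0.0313,0],0],[[0,0,0],-6],[[0,0,0],-6],[[0,0,0],-6]]'

```text
time_s: 25.38
tcp_pos: [0.611, 0.1442, 0.1522]
ee_rot: [[0.999, -0.045, -0.005], [-0.045, -0.999, -0.002], [-0.005, 0.003, -1.0]]
wrist_force: [0.3, -0.6, 0.9]
gripper_width: 0.999
gripper_force: 0.0
```

Request:
apply_moves --moves '[[[0,0,0],-6],[[0,0,0],-6],[[0,0,0],-6],[[0,0,0],-6],[[0,0,0],-6]]'

```text
time_s: 25.8
tcp_pos: [0.6107, 0.1435, 0.1529]
ee_rot: [[0.888, 0.46, -0.004], [0.46, -0.888, -0.002], [-0.005, -0.0, -1.0]]
wrist_force: [-0.2, 0.3, -0.5]
gripper_width: 0.999
gripper_force: 0.0
```

Request:
apply_moves --moves '[[[0,0,0.03],0],[[0,0,0.03],0],[[0,0,0],0],[[0,0,0],0],[[0,0,0],0]]'

```text
time_s: 26.22
tcp_pos: [0.6123, 0.144, 0.0958]
ee_rot: [[0.89, 0.456, 0.0], [0.456, -0.89, -0.001], [-0.0, 0.001, -1.0]]
wrist_force: [0.1, -0.3, 0.9]
gripper_width: 0.999
gripper_force: 0.0
```

```bash
python3 -c "
from w import *
see('f',box(.094,.058,.026),.6105,.1437,27.2); go((.6105,.1437,.013)); R=np.array(r.sense()['ee_rot']);print(np.degrees(np.arctan2(R[1,0],R[0,0])),r.sense()['joints'])"
```

```text
tcp [0.6128 0.1444 0.0973] -> tool shift [-0.0026 -0.0005  0.0843]
27.114346748794233 [ 2.79742113e+01  2.85929838e+01 -8.25468317e+00  2.85963945e-02
 -5.29742838e+01  8.91229195e+01]
```

View pics/f.png

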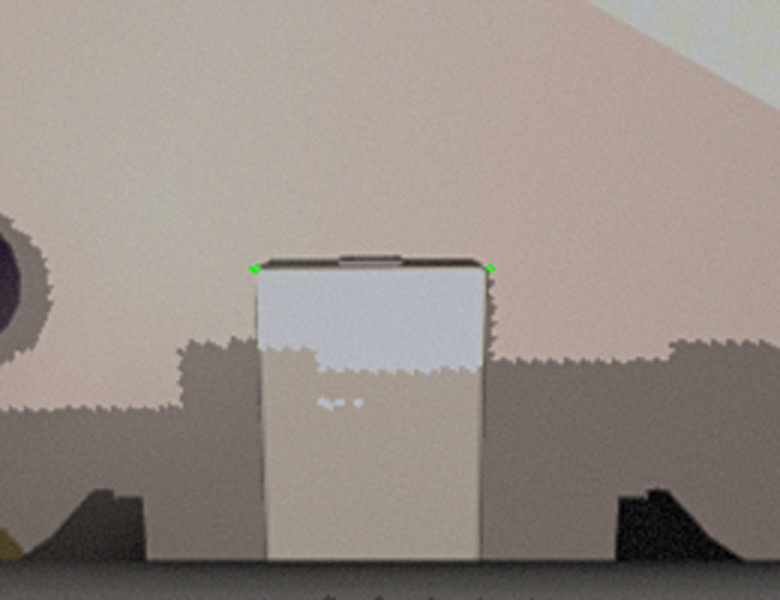

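The case is aligned between the fingers and the yellow pot is clear. Descending.

Request:
apply_moves --moves '[[[-0.0025,0,0.02],0],[[0,0,0.02],0],[[0,0,0.02],0],[[0,0,0.012],0],[[0,0,0.006],0]]'

```text
time_s: 26.78
tcp_pos: [0.609, 0.1426, 0.0166]
ee_rot: [[0.89, 0.455, -0.001], [0.455, -0.89, -0.001], [-0.001, -0.0, -1.0]]
wrist_force: [-0.8, 0.3, 0.3]
gripper_width: 0.998
gripper_force: 0.0
```

Request:
apply_moves --moves '[[[0,0,0.003],0],[[0,0,0],0],[[0,0,0],0],[[0,0,0],0],[[0,0,0],0]]'

```text
time_s: 27.2
tcp_pos: [0.6101, 0.1431, 0.0156]
ee_rot: [[0.89, 0.456, 0.002], [0.456, -0.89, 0.001], [0.002, 0.0, -1.0]]
wrist_force: [-0.5, 0.5, -0.4]
gripper_width: 1.003
gripper_force: 0.0
```

Request:
apply_moves --moves '[[[0,0,0.0025],0],[[0,0,0],0],[[0,0,0],0],[[0,0,0],0],[[0,0,0],0]]' --hand 0.048

```text
time_s: 27.62
tcp_pos: [0.6095, 0.1428, 0.012]
ee_rot: [[0.89, 0.456, -0.0], [0.456, -0.89, -0.0], [-0.0, 0.0, -1.0]]
wrist_force: [-0.1, 1.0, -0.6]
gripper_width: 0.707
gripper_force: 0.0
```

Request:
apply_moves --moves '[[[0,0,0],0],[[0,0,0],0],[[0,0,0],0],[[0,0,0],0]]'

```text
time_s: 27.95
tcp_pos: [0.6095, 0.1429, 0.0121]
ee_rot: [[0.89, 0.456, 0.0], [0.456, -0.89, 0.0], [0.0, -0.0, -1.0]]
wrist_force: [0.2, 0.4, 0.2]
gripper_width: 0.667
gripper_force: 30.0
```

Request:
apply_moves --moves '[[[0,0,-0.01],0],[[0,0,-0.02],0],[[0,0,-0.03],0],[[0,0,-0.03],0],[[0,0,-0.02],0]]'

```text
time_s: 28.37
tcp_pos: [0.6105, 0.143, 0.1258]
ee_rot: [[0.89, 0.456, 0.004], [0.456, -0.89, 0.001], [0.004, 0.001, -1.0]]
wrist_force: [-0.2, 0.0, -0.0]
gripper_width: 0.664
gripper_force: 30.0
```

```bash
python3 -c "
from w import *
for i in range(4): imaging.capture('scene')
go((.6504,-.197,.123)); R=np.array(r.sense()['ee_rot']);print(np.degrees(np.arctan2(R[1,0],R[0,0])),r.sense()['gripper_width'])"
```

```text
tcp [0.6092 0.1428 0.1228] -> tool shift [-0.118   0.3213 -0.0005]
27.074389627535666 0.6656691370068555
```

Request:
apply_moves --moves '[[[-0.006,0.016,0],0],[[-0.0118,0.0321,0],0],[[-0.0118,0.0321,0],0],[[-0.0118,0.0321,0],0],[[-0.0118,0.0321,0],0]]'

```text
time_s: 28.98
tcp_pos: [0.6265, -0.0115, 0.1201]
ee_rot: [[0.89, 0.456, -0.004], [0.456, -0.89, -0.001], [-0.004, -0.001, -1.0]]
wrist_force: [0.6, -0.2, -0.9]
gripper_width: 0.665
gripper_force: 30.0
```

Request:
apply_moves --moves '[[[-0.0118,0.0321,0],0],[[-0.0118,0.0321,0],0],[[-0.0118,0.0321,0],0],[[-0.0118,0.0321,0],0],[[-0.0118,0.0321,0],0]]'

```text
time_s: 29.4
tcp_pos: [0.6472, -0.1813, 0.1199]
ee_rot: [[0.89, 0.455, -0.004], [0.455, -0.89, 0.001], [-0.003, -0.002, -1.0]]
wrist_force: [0.3, -0.2, -0.2]
gripper_width: 0.66
gripper_force: 30.0
```

Request:
apply_moves --moves '[[[-0.0058,0.0161,0],0],[[0,0,0],6.2],[[0,0,0],6.2],[[0,0,0],6.2],[[0,0,0],6.2]]'

```text
time_s: 29.82
tcp_pos: [0.6492, -0.1969, 0.1196]
ee_rot: [[0.999, 0.034, -0.005], [0.034, -0.999, 0.001], [-0.005, -0.001, -1.0]]
wrist_force: [0.4, -0.1, -1.1]
gripper_width: 0.661
gripper_force: 30.0
```

Request:
apply_moves --moves '[[[0,0,0],6.2],[[0,0,0],6.2],[[0,0,0.02],0],[[0,0,0.02],0],[[0,0,0],0]]'

```text
time_s: 30.23
tcp_pos: [0.6462, -0.1959, 0.0755]
ee_rot: [[0.984, -0.177, -0.012], [-0.177, -0.984, 0.003], [-0.013, -0.001, -1.0]]
wrist_force: [-1.3, 0.6, -1.6]
gripper_width: 0.664
gripper_force: 30.0
```

```bash
python3 -c "
from w import *
see('g',box(.117,.081,.012),.6503,-.197,-10); go((.6503,-.197,.015)); R=np.array(r.sense()['ee_rot']);print(np.degrees(np.arctan2(R[1,0],R[0,0])),r.sense()['gripper_width'])"
```

```text
tcp [ 0.6505 -0.1969  0.0816] -> tool shift [-0.0001  0.0001  0.0666]
-10.081812465485891 0.6581484576626327
```

View pics/g.png

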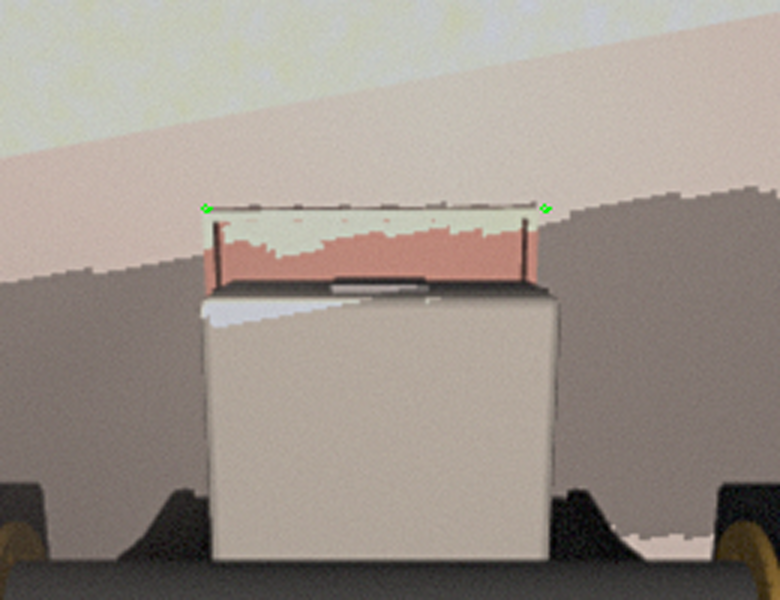

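The tray's far edge matches the prediction within about 1 mm and the case is parallel to it. Lowering.

Request:
apply_moves --moves '[[[-0.001,-0.001,0.02],0],[[0,0,0.02],0],[[0,0,0.014],0],[[0,0,0.006],0],[[0,0,0.003],0]]'

```text
time_s: 30.8
tcp_pos: [0.6499, -0.1957, 0.0189]
ee_rot: [[0.985, -0.175, -0.0], [-0.175, -0.985, -0.0], [-0.0, 0.0, -1.0]]
wrist_force: [0.0, -0.1, 0.4]
gripper_width: 0.663
gripper_force: 30.0
```

Request:
apply_moves --moves '[[[0,0,0.001],0],[[0,0,0.001],0],[[0,0,0],0],[[0,0,0],0],[[0,0,0],0]]'

```text
time_s: 31.22
tcp_pos: [0.6503, -0.1956, 0.0179]
ee_rot: [[0.985, -0.175, 0.001], [-0.175, -0.985, -0.0], [0.001, -0.0, -1.0]]
wrist_force: [-0.5, -0.4, -0.8]
gripper_width: 0.668
gripper_force: 30.0
```

Request:
apply_moves --moves '[[[0,0,0.001],0],[[0,0,0.001],0],[[0,0,0],0],[[0,0,0],0],[[0,0,0],0]]'

```text
time_s: 31.63
tcp_pos: [0.6499, -0.1956, 0.0151]
ee_rot: [[0.985, -0.175, 0.0], [-0.175, -0.985, -0.0], [0.0, 0.0, -1.0]]
wrist_force: [-0.3, -0.5, -0.1]
gripper_width: 0.663
gripper_force: 30.0
```

Request:
apply_moves --moves '[[[0,0,0.0005],0],[[0,0,0],0],[[0,0,0],0]]'

```text
time_s: 31.88
tcp_pos: [0.6499, -0.1956, 0.0151]
ee_rot: [[0.985, -0.175, 0.0], [-0.175, -0.985, -0.0], [0.0, 0.0, -1.0]]
wrist_force: [-1.5, 0.7, 3.7]
gripper_width: 0.659
gripper_force: 30.0
```

Contact at the expected height. Releasing, lifting and backing the arm off.

Request:
apply_moves --moves '[[[0,0,0],0],[[0,0,0],0],[[0,0,0],0],[[0,0,0],0],[[0,0,0],0]]' --hand 0.087

```text
time_s: 32.3
tcp_pos: [0.6497, -0.1956, 0.0143]
ee_rot: [[0.984, -0.175, -0.0], [-0.175, -0.984, 0.0], [-0.0, 0.0, -1.0]]
wrist_force: [-0.6, -0.4, 0.3]
gripper_width: 0.941
gripper_force: 0.0
```

Request:
apply_moves --moves '[[[0,0,-0.015],0],[[0,0,-0.035],0],[[0,0,-0.04],0],[[0,0,-0.04],0],[[0,0,-0.04],0]]'

```text
time_s: 32.72
tcp_pos: [0.6494, -0.1956, 0.1862]
ee_rot: [[0.985, -0.175, -0.001], [-0.175, -0.985, -0.0], [-0.001, 0.0, -1.0]]
wrist_force: [1.5, 0.8, 0.0]
gripper_width: 1.0
gripper_force: 0.0
```

Request:
apply_moves --moves '[[[0,-0.035,0],0],[[0,-0.04,0],0],[[0,-0.04,0],0],[[0,-0.04,0],0],[[0,-0.04,0],0]]'

```text
time_s: 33.13
tcp_pos: [0.6839, -0.0019, 0.1847]
ee_rot: [[0.984, -0.176, 0.0], [-0.176, -0.984, 0.0], [0.0, -0.0, -1.0]]
wrist_force: [0.6, 0.1, -1.4]
gripper_width: 0.998
gripper_force: 0.0
```

```bash
python3 -c "
from w import *
imaging.capture('scene');imaging.capture('scene')
P=[imaging.capture(n) for n in('scene','side')]
cv2.imwrite('pics/end.png',np.vstack([cv2.resize(P[0]['frame'][150:340,100:420],(640,380)), cv2.resize(P[1]['frame'][110:,120:420],(360,329))[:220].copy() if 0 else np.zeros((1,640,3),np.uint8)]))
cv2.imwrite('pics/end2.png',cv2.resize(P[1]['frame'][110:384,120:420],None,fx=2,fy=2))
for t,sh,x in(('pot_small',cyl(.03,.03),(.4186,.3088)),('pot_medium',cyl(.044,.036),(.4385,-.296)),('pot_large',cyl(.058,.046),(.446,-.0268))):
  for p in P:
    m=mask(p,t,x,.02)
    if m is None: print(t,None);continue
    b=fit([(p,m)],sh,x,.003);print(t,round(b[0],3),b[1].round(4))
for p in P:
    m=mask(p,'tip_case',(.65,-.196),.015)
    if m is not None: b=fit([(p,m)],box(.094,.058,.026),(.65,-.196),.003,(-.25,-.1));print('case',b[0],b[1].round(3))
print(r.sense()['time_s'])"
```

```text
pot_small -0.792 [0.4152 0.3092]
pot_small -0.845 [0.4183 0.3057]
pot_medium -0.928 [ 0.4396 -0.2965]
pot_medium -0.882 [ 0.4364 -0.3002]
pot_large None
pot_large -0.887 [ 0.4466 -0.0319]
case -0.897601842880249 [ 0.654 -0.196 -0.149]
case -0.9512127041816711 [ 0.652 -0.199 -0.159]
33.7333
```

View pics/end.png

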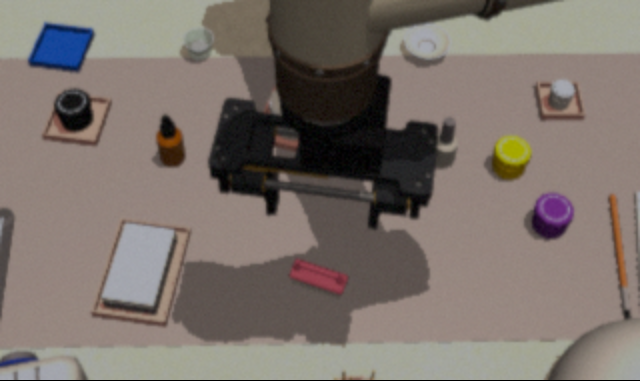

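View pics/end2.png

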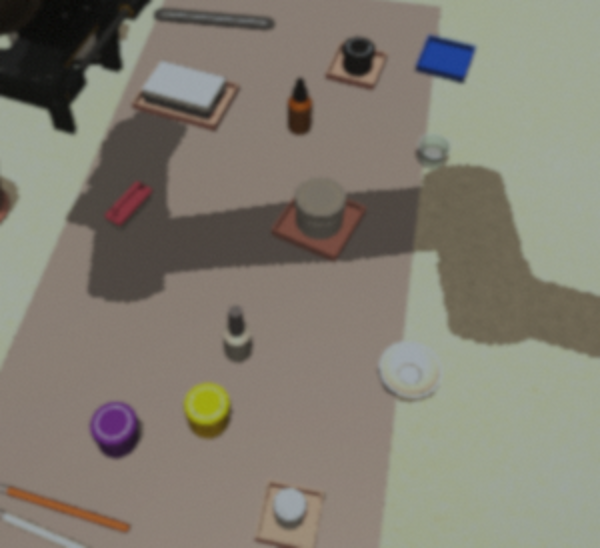

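Both views show every pot and the case upright inside its own pink tray, and both bottles standing where they were. Handing in.

```bash
python3 -c "
from station import r
print(r.finish_job())"
```

```text
the job is handed in; nothing more can be done
None
```

All three pots and the case are set down upright in their own pink trays, both bottles look undisturbed, and the job is handed in at about 34 s of the 106 s allowed; the hand-in call returned no verdict.

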